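# Four-wire contact check of a reference resistor block

## Task

Put the reference block from the mat, studs up, fully down into the pocket of the jig's sliding tray and push the tray fully home under the head. Then press the jig's black plunger cap straight down, through its soft first stop, to the stiffer second stop without forcing it, keep it there for about a second and let it spring back up. Leave the block in the tray, the tray home and the other things on the mat where they are.

Things in the scene. Friction and masses are not known exactly. Their poses are not given: they have to be found in the camera images.
- block: Reference resistor block, loose on the mat: grey metal box 50 (its x) x 36 (its y) x 38 mm high with two brass studs (8 mm diameter, 8 mm high, at x = -15 and +15 mm) on its top; about 0.2 kg. Origin: centre of its underside; z up. Either way round fits the pocket. Grip it across its 36 mm, more than 12 mm above its underside (pocket walls cover the lowest 8 mm).
- jig: Contact jig, fixed: base plate 250 (x) x 140 (y) x 16 mm, near its +x end a grey portal head: two columns (inner faces 98, outer 134 mm apart) and a bridge, underside 105 and top 131 mm above the bench, x = +45 to +95 mm; the tray slides in under it, the plunger stands on it at x = +70, y = 0. Origin: centre of the base's underside, on the bench. x points the way the tray goes in, z up.
- tray (a joint): Black sliding tray of the jig. 0 = fully out (loading position), grows towards the jig's +x as it is pushed in, 0.090 m = home against its end stop. Stays where it is left; takes about 2.5 N to slide.
- pocket (a point): Centre of the pocket's floor on the tray, 28 mm above the bench; moves with the tray, at jig x = -20 mm when out and +70 mm (under the plunger) when home. The pocket is 54 (jig x) x 40 (jig y) mm inside, its walls 4 mm thick and 8 mm high. Axes as the jig's.
- tray_post (a point): Centre of the top of the tray's upright aluminium post, 75 mm above the bench: 20 (jig x) x 14 (jig y) mm thick and 37 mm tall above the tray plate, 85 mm from the pocket's centre towards jig -x. Pinch it from above across its 14 mm, or push it from its -x side, to slide the tray.
- plunger: Plunger on the jig's head: steel stem with a flat round black cap, 36 mm diameter, 12 mm thick; moves straight down, springs back up. Origin on its axis, 56 mm below the cap's top. How deep the stops lie differs from start to start and must be felt. First stop: after 2 to 14 mm against a soft spring (under 3.5 N). More than 25 N on the plunger at any time damages the contacts.
- cap_top (a point): Centre of the top of the plunger's cap, where it is pressed; at rest 165 to 189 mm above the bench, differing from start to start.
- overtravel (a joint): Travel of the plunger past its first stop: 0 at or above the first stop, 0.004 m at the second stop. It starts to move only when the force has stepped up to 7 to 9.5 N, then meets a spring of 2 N per mm, and reaches the rigid second stop at 15 to 17.5 N.
- mat: Thin dark blue bench mat 260 (x) x 200 (y) x 3 mm, fixed. Origin: centre of its underside.
- driver: Bystander: screwdriver about 150 mm long with a black handle, lying on the mat. Origin under its middle.
- adapter: Bystander: small steel stepped adapter, 28 mm diameter and 34 mm high, standing on the mat. Origin: centre of its underside.
- tin: Bystander: small jar, 48 mm diameter and 40 mm high, standing on the mat. Origin: centre of its underside.
Not all that is in view belongs to the job. What is shaped like the block but blue or orange is not meant.

How it is judged:
By the outcome, as a careful person would: the job done as asked, in the order asked, and still so for the second after the job is handed in, with the robot touching nothing.
It also fails if it takes over 72 s, if anything falls off the work surface, if the arm or the gripper's body presses on something with over 40 N, if the wrist force passes 120 N, or if a joint passes its speed limit or range.

## Robot

A 6-joint arm with a two-finger parallel gripper is mounted at the origin on the work surface. World frame = base frame: x ahead of the robot, y to its left, z up, the work surface at z = 0. Lengths are in m, angles in rad, forces in N, time in s.
With the tool pointing down it reaches from about 0.275 to 0.75 m from the base axis. Payload 10.2 kg.
Tool frame: the origin (TCP) lies at the very end of the fingers, on their centre line; the grasp point (between the pads) lies 19 mm behind it; z points along the fingers, y is the line along which they close (so a half turn about z gives the same grasp; the last joint's range is limited). The gripper opens to 88 mm and grips with 3 to 60 N. Pads are 18 mm wide; open, the fingers measure 123 mm over their backs; the gripper's body (75 mm by 187 mm) begins 45 mm behind the grasp point.
Start: joints at [-1.42, 0.313, 1.498, -0, 1.331, -0.223], TCP at [0.192, -0.489, 0.239] pointing down, gripper open.
Joint ranges: [-2.94, 2.94], [-0.97, 2.17], [0.19, 2.56], [-1.23, 4.37], [0.02, 3.11], [-2.88, 2.88]. Speed limits (rad/s): [2.39, 2.39, 3.01, 3.14, 3.14, 3.14].

## Interface

Orientations are given as a unit quaternion [w, x, y, z].
In Python, from cell import manip gives the robot as it stands.
- The arm moves only by the tool play_rows, never from a script. Its argument "steps" is a list of rows, each a list of 3 entries, a list of its own where there are three numbers: the turn, a rotation vector about the tool's x, y, z in degrees, then the shift along the tool's x, y, z in mm, then the opening, from 0 (shut) to 1 (fully open). A call has 1 to 12 rows; each row is the pose to reach, as a shift and turn from the pose commanded when the call began, along the tool's axes at that moment; what a row does not reach only later rows make up. A row lasts 1/10 s, in which the tool goes at most 50 mm and 8.59 degrees, less where a joint would pass 70% of its speed; a pose out of reach is approached as far as the arm can. A call with a gripper value outside its range is refused whole. The fingers move at their own pace and stop on an object; "force" is the grip in N (left out, the last holds). Time passes only in rows, so rows that repeat a pose let the fingers close. It gives the time, the measured TCP pose, the force, the opening and the grip force at its end, in the units of the state.
- manip.read_state(): the state, without advancing time (a new reading comes with each control period).
- manip.capture(name): name is "side" or "top"; returns the picture (420x560x3 uint8, red, green, blue); there is no depth.
- manip.get_calibration(name): a dict with "fovy" (degrees; the focal length in pixels is half the picture's height over the tangent of half this angle, whatever the lens; pixels are square), "cx", "cy" (the principal point, pixels), "k1" (the pictures are not rectified: a ray, as slopes to the right and down, at radius r is drawn at 1 + k1 r^2 times it, then the intrinsics apply), "T" (4x4, takes a point from camera to world coordinates). Camera axes: x right, y down, z forward; pixel columns grow to the right and rows downward; lengths in m; the calibration is good to about 2 mm. A picture is of the moment at which its call begins. get_calibration takes no time and is no camera call.
- manip.finish_job(): hands the job in; it is judged then, once.
The state is a dict: "time": time; "joints": joint angles; "joint_vel": joint speeds; "tau": joint torques, N m; "tcp_pos": TCP position; "tool_rot": TCP orientation; "wrist_force": force on the tool from outside, world axes, zero at the start; "ft_torque": the same for the moment, N m; "finger_gap": opening from 0.0 (shut) to 1.0 (fully open); "grip_force": force on a finger pad.
Only numpy, scipy, OpenCV 4.12 (cv2) and the standard library are available. Lean on these libraries where they do the work, as an engineer would, in place of code of your own. Each camera call takes 0.05 s, during which the arm holds its last target. There are 200 camera calls.

## Working session

There is one attempt and no reset: what is moved stays moved. The work goes in short steps, Python scripts to look and compute and a tool call to move; the robot and the scene stay as the last step left them, time stands still between calls to the robot, and variables do not carry over. Pictures are saved under pics/ and viewed, at most 10 in all, crops included, and the job is handed in when it is done.

Besides the shell and the picture viewer there is one more tool, called by a JSON object that holds its "name" and its "arguments". play_rows: Moves the arm, as the interface text tells. Its arguments: {"type":"object","properties":{"steps":{"type":"array"},"force":{"type":"number"}},"required":["steps"]}

```bash
mkdir -p pics; ls; python3 - <<'E'
from cell import manip
import cv2
for n in("top","side"):
    cv2.imwrite(f"pics/{n}0.png",manip.capture(n)[:,:,::-1])
    c=manip.get_calibration(n);print(n,c)
print(manip.read_state())
E
```

```text
pics
top {'fovy': 48.2479628112412, 'cx': 270.4664471749105, 'cy': 215.93018133783445, 'k1': -0.16499103975182258, 'T': array([[-0.00947841, -0.99464799,  0.10288607,  0.41649024],
       [-0.9995105 ,  0.01249171,  0.028683  , -0.00193429],
       [-0.02981471, -0.10256384, -0.99427951,  1.04072776],
       [ 0.        ,  0.        ,  0.        ,  1.        ]])}
side {'fovy': 55.49689960056254, 'cx': 280.6322363334175, 'cy': 207.13501488581096, 'k1': -0.08710666479917745, 'T': array([[-0.9759829 , -0.12732023,  0.17676802,  0.36523866],
       [-0.21695375,  0.4946598 , -0.8415716 ,  0.6478826 ],
       [ 0.01970905, -0.85970997, -0.51040211,  0.51742494],
       [ 0.        ,  0.        ,  0.        ,  1.        ]])}
{'time': 0.1, 'joints': array([-1.42037182e+00,  3.13359175e-01,  1.49834725e+00, -9.29767764e-06,
        1.33097816e+00, -2.23362575e-01]), 'joint_vel': array([-0.000411  , -0.00047788, -0.00043633, -0.00144844, -0.00020863,
       -0.00050092]), 'tau': array([ 3.42352658e-03, -4.02810609e+01, -2.52648962e+01,  6.95384829e-02,
        3.41616024e-02, -6.50762968e-05]), 'tcp_pos': array([ 0.19167254, -0.48853178,  0.23824135]), 'tool_rot': array([-5.45771265e-04,  9.82585826e-01,  1.85808494e-01,  1.53943833e-05]), 'wrist_force': array([-0.20281219,  0.87746167, -0.88378309]), 'ft_torque': array([0.06026954, 0.03582933, 0.02056264]), 'grip_force': 0.0, 'finger_gap': 0.9995757399942083}
```

View pics/top0.png

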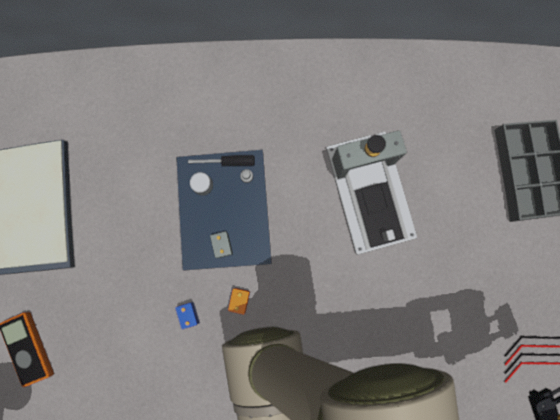

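View pics/side0.png

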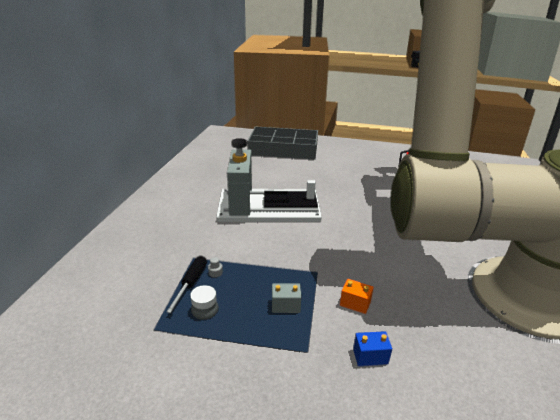

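Possible targets: grey block at top (220,244) / side (286,297), orange at top (238,299) / side (357,295), blue at top (187,315) / side (372,348). The grey one on the mat fits the description. Next I'll check it in a close crop, together with the jig.

```bash
cat > h.py <<'E'
import numpy as np,cv2
from cell import manip
from scipy.spatial.transform import Rotation as R
def ray(n,uv):
    c=manip.get_calibration(n);f=210/np.tan(np.radians(c["fovy"]/2))
    K=np.array([[f,0,c["cx"]],[0,f,c["cy"]],[0,0,1.]])
    p=cv2.undistortPoints(np.array(uv,float).reshape(-1,1,2),K,np.array([c["k1"],0,0,0.]))[:,0]
    T=c["T"];return T[:3,3],np.c_[p,np.ones(len(p))]@T[:3,:3].T
def plane(n,uv,z):
    o,d=ray(n,uv);return o+d*((z-o[2])/d[:,2])[:,None]
def cross(a,b):  # a: top pixel, b: side pixel
    (o1,d1),(o2,d2)=ray("top",[a]),ray("side",[b]);d1,d2=d1[0],d2[0]
    s=np.linalg.lstsq(np.c_[d1,-d2],o2-o1,rcond=None)[0]
    p,q=o1+s[0]*d1,o2+s[1]*d2;return (p+q)/2,np.linalg.norm(p-q)
def delta(pos,yaw):
    """tool-frame shift (mm) and z-turn(deg) from current pose so tool y axis (finger line) lies at yaw (mod pi), pointing down"""
    s=manip.read_state();q=s["tool_rot"];r=R.from_quat([q[1],q[2],q[3],q[0]])
    M=r.as_matrix();y=[-np.sin(yaw),0,0]
    best=None
    for k in(0,np.pi):
        Y=np.array([np.cos(yaw+k),np.sin(yaw+k),0]);Z=np.array([0,0,-1.]);X=np.cross(Y,Z)
        v=(r.inv()*R.from_matrix(np.c_[X,Y,Z])).as_rotvec(degrees=True)
        if best is None or np.linalg.norm(v)<np.linalg.norm(best):best=v
    return best.round(1),(M.T@(np.array(pos)-s["tcp_pos"])*1000).round(1)
E
python3 - <<'E'
import cv2,numpy as np
a=cv2.imread("pics/top0.png");b=cv2.imread("pics/side0.png")
A=cv2.resize(a[120:260,320:420],None,fx=4,fy=4,interpolation=3)  # 400x560
B=cv2.resize(a[215:275,190:257],None,fx=6,fy=6,interpolation=3)[:280,:400]
B=cv2.resize(a[222:268,195:245],(400,368))[:280]
C=cv2.resize(b[270:320,260:315],(400,364))[:280]
cv2.imwrite("pics/c1.png",np.hstack([A,np.vstack([B,C])]))
E
```

```text
(no output)
```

View pics/c1.png

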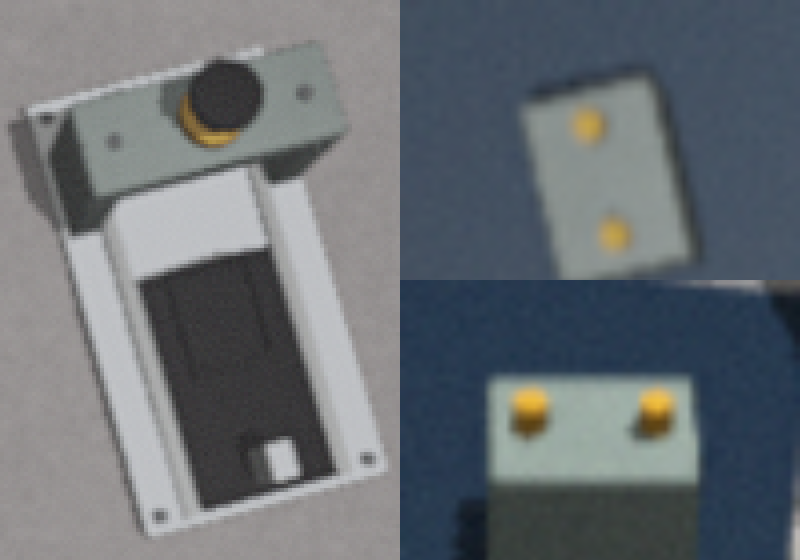

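The crop shows the grey block with two brass studs at top (218,237) and (221,251). The jig's -x end corners are at about (357,253) and (416,236), the post top at about (390,235), and the cap at about (376,144).

```bash
python3 - <<'E'
from h import *
a=cv2.imread("pics/top0.png");hs=cv2.cvtColor(a,cv2.COLOR_BGR2HSV);b=cv2.imread("pics/side0.png");hb=cv2.cvtColor(b,cv2.COLOR_BGR2HSV)
def cc(m,x0,y0):
    n,l,s,c=cv2.connectedComponentsWithStats(m.astype(np.uint8));return [(c[i]+[x0,y0],s[i,4]) for i in range(1,n) if s[i,4]>4]
sub=hs[222:268,200:245].astype(int)
st=cc((sub[...,0]<32)&(sub[...,1]>100),200,222);print("studs",st)
P=plane("top",[s[0] for s in st],0.049);print(P,P.mean(0))
m=((sub[...,2]>105)).astype(np.uint8);m=cv2.morphologyEx(m,cv2.MORPH_CLOSE,np.ones((3,3)))
cn=max(cv2.findContours(m,0,2)[0],key=cv2.contourArea);f=cv2.minAreaRect(cn)
bx=cv2.boxPoints(f)+[200,222];Q=plane("top",bx,0.041);print("face",Q.mean(0),np.linalg.norm(Q[1]-Q[0]),np.linalg.norm(Q[2]-Q[1]),
 np.degrees(np.arctan2(*(Q[1]-Q[0])[1::-1])),np.degrees(np.arctan2(*(Q[2]-Q[1])[1::-1])))
# side studs
sb=hb[270:320,265:310].astype(int);ss=cc((sb[...,0]<32)&(sb[...,1]>120),265,270);print(ss)
PS=plane("side",[s[0] for s in ss],0.046);print("side studs",PS,PS.mean(0))
g=lambda u,v:[320+(u+.5)/4-.5,120+(v+.5)/4-.5]
C=plane("top",[g(25,108),g(148,535),g(385,468)],.016);print("base",C,np.linalg.norm(C[1]-C[0]),np.linalg.norm(C[2]-C[1]))
ang=lambda v:np.degrees(np.arctan2(v[1],v[0]))
print(ang(C[0]-C[1]),ang(C[1]-C[2]))
print("ctr",(C[0]+C[2])/2)
S=plane("top",[g(47,118),g(160,516),g(368,458)],.016);print("screws ctr",(S[0]+S[2])/2,ang(S[0]-S[1]),ang(S[1]-S[2]),np.linalg.norm(S[1]-S[0]),np.linalg.norm(S[2]-S[1]))
print("post",plane("top",[g(281,460)],.075))
# cap: dark blobs
ct=cc(hs[125:165,355:395,2]<60,355,125);print("captop",ct)
cs=cc(hb[130:165,225:255,2]<60,225,130);print("capside",cs)
E
python3 -c "
import cv2,numpy as np
b=cv2.imread('pics/side0.png')
cv2.imwrite('pics/c2.png',cv2.resize(b[130:225,210:330],None,fx=6,fy=6,interpolation=3))"
```

```text
studs [(array([218., 237.]), np.int32(9)), (array([221.5, 251. ]), np.int32(8))]
[[0.47541318 0.13886779 0.049     ]
 [0.44556986 0.13138418 0.049     ]] [0.46049152 0.13512598 0.049     ]
face [0.45996381 0.13525946 0.041     ] 0.035619530910479556 0.050157144429270197 -77.38274808202215 -166.82347886696323
[(array([277.42857143, 287.61904762]), np.int32(21)), (array([294.52380952, 287.85714286]), np.int32(21))]
side studs [[0.47464795 0.13843843 0.046     ]
 [0.44573767 0.13199391 0.046     ]] [0.46019281 0.13521617 0.046     ]
base [[ 0.67684586 -0.09786583  0.016     ]
 [ 0.43801338 -0.15969999  0.016     ]
 [ 0.47264544 -0.29256222  0.016     ]] 0.24670714484496925 0.13730168507980936
14.5152622526793 104.6097075972181
ctr [ 0.57474565 -0.19521402  0.016     ]
screws ctr [ 0.57463992 -0.19659976  0.016     ] 14.239744483524383 104.44106343086567 0.2297475618346606 0.12043450182021602
post [[ 0.47441161 -0.22099068  0.075     ]]
captop [(array([375.89041096, 143.49771689]), np.int32(219)), (array([388.78571429, 161.57142857]), np.int32(14))]
capside [(array([253.66666667, 132.83333333]), np.int32(6)), (array([252.44444444, 137.94444444]), np.int32(18)), (array([243.50273224, 144.33333333]), np.int32(183))]
```

View pics/c2.png

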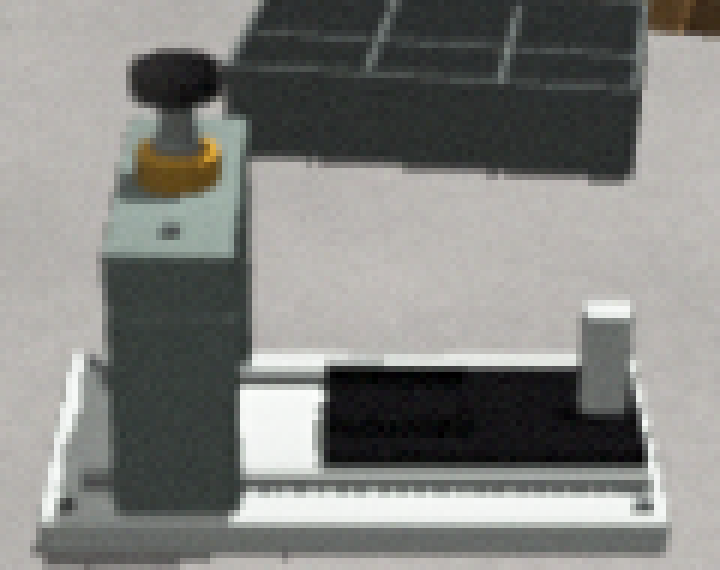

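The side view shows the cap at about (239,143), the post top at about (311,181), and the tray fully out.

```bash
python3 - <<'E'
from h import *
g=lambda u,v:[210+(u+.5)/6-.5,130+(v+.5)/6-.5]
print("post",plane("side",[g(608,309)],.075))
B=plane("side",[g(38,548),g(666,546)],0.0);print("side front bottom corners",B,np.linalg.norm(B[0]-B[1]))
# plunger cap centre
for z in(.165,.175,.185):print(z,plane("top",[[375.9,143.0]],z),plane("side",[g(176,72)],z))
print(cross([375.9,143.5],g(176,79)),"cap body centre")
print(delta([.4602,.1352,.10],np.radians(103.3)))
E
```

```text
post [[ 0.47368216 -0.22217463  0.075     ]]
side front bottom corners [[ 0.68041604 -0.10364363  0.        ]
 [ 0.43715714 -0.16724312  0.        ]] 0.25143545840546033
0.165 [[ 0.6453557  -0.18055416  0.165     ]] [[ 0.65043713 -0.20778981  0.165     ]]
0.175 [[ 0.64274227 -0.17851449  0.175     ]] [[ 0.64234467 -0.18351025  0.175     ]]
0.185 [[ 0.64012883 -0.17647482  0.185     ]] [[ 0.63425221 -0.15923068  0.185     ]]
(array([ 0.64142877, -0.17875546,  0.17413531]), np.float64(0.0011182959984955296)) cap body centre
(array([-0.1, -0. ,  8.1]), array([ 477.7, -482.5,  138.9]))
```

{"name": "play_rows", "arguments": {"steps": [[[0, 0, 4], [40, -40, 0], 1], [[0, 0, 8], [80, -80, 0], 1], [[0, 0, 8], [120, -120, 0], 1], [[0, 0, 8], [160, -160, 0], 1], [[0, 0, 8], [195, -195, 10], 1], [[0, 0, 8], [230, -230, 20], 1], [[0, 0, 8], [265, -265, 40], 1], [[0, 0, 8], [300, -300, 60], 1], [[0, 0, 8], [335, -335, 80], 1], [[0, 0, 8], [370, -370, 100], 1], [[0, 0, 8], [405, -405, 120], 1], [[0, 0, 8], [440, -440, 130], 1]], "force": 25}}

```text
time: 1.3
tcp_pos: [0.424, 0.0453, 0.1198]
tool_rot: [-0.0, 0.993, 0.117, -0.0]
wrist_force: [1.4, -1.2, 1.0]
finger_gap: 0.998
grip_force: 0.0
```

```bash
python3 - <<'E'
from h import *
print(delta([.4602,.1352,.024],np.radians(103.3)), manip.read_state()["tcp_pos"])
E
```

```text
(array([-0. ,  0. ,  0.1]), array([ 56.2, -79. ,  95.8])) [0.42395994 0.04528697 0.11982108]
```

{"name": "play_rows", "arguments": {"steps": [[[0, 0, 0], [0, 0, 0], 1], [[0, 0, 0], [0, 0, 0], 1], [[0, 0, 0], [0, 0, 0], 1]]}}

```text
time: 1.6
tcp_pos: [0.4239, 0.0423, 0.1212]
tool_rot: [0.0, 0.993, 0.116, 0.0]
wrist_force: [0.1, -0.2, 1.0]
finger_gap: 1.002
grip_force: 0.0
```

```bash
python3 - <<'E'
from h import *
print(delta([.4602,.1352,.024],np.radians(103.3)), manip.read_state()["tcp_pos"])
E
```

```text
(array([ 0. , -0. ,  0.1]), array([ 56.8, -82. ,  97.2])) [0.42385529 0.042333   0.12116675]
```

{"name": "play_rows", "arguments": {"steps": [[[0, 0, 0], [20, -30, 0], 1], [[0, 0, 0], [40, -60, 0], 1], [[0, 0, 0], [57, -82, 10], 1], [[0, 0, 0], [57, -82, 25], 1], [[0, 0, 0], [57, -82, 40], 1], [[0, 0, 0], [57, -82, 55], 1], [[0, 0, 0], [57, -82, 70], 1], [[0, 0, 0], [57, -82, 82], 1], [[0, 0, 0], [57, -82, 91], 1], [[0, 0, 0], [57, -82, 97], 1], [[0, 0, 0], [57, -82, 97], 1], [[0, 0, 0], [57, -82, 97], 1]]}}

```text
time: 2.8
tcp_pos: [0.4606, 0.1362, 0.0242]
tool_rot: [0.0, 0.993, 0.117, 0.0]
wrist_force: [-0.8, -0.1, -0.3]
finger_gap: 1.002
grip_force: 0.0
```

{"name": "play_rows", "arguments": {"steps": [[[0, 0, 0], [0, 0, 0], 0.3], [[0, 0, 0], [0, 0, 0], 0.3], [[0, 0, 0], [0, 0, 0], 0.3], [[0, 0, 0], [0, 0, 0], 0.3], [[0, 0, 0], [0, 0, 0], 0.3], [[0, 0, 0], [0, 0, 0], 0.3], [[0, 0, 0], [0, 0, 0], 0.3], [[0, 0, 0], [0, 0, 0], 0.3]]}}

```text
time: 3.6
tcp_pos: [0.4604, 0.1362, 0.0239]
tool_rot: [0.0, 0.993, 0.117, 0.0]
wrist_force: [-1.1, 0.5, 0.1]
finger_gap: 0.402
grip_force: 25.1
```

{"name": "play_rows", "arguments": {"steps": [[[0, 0, 0], [0, 0, -10], 0.3], [[0, 0, 0], [0, 0, -30], 0.3], [[0, 0, 0], [0, 0, -55], 0.3], [[0, 0, 0], [0, 0, -80], 0.3], [[0, 0, 0], [0, 0, -100], 0.3], [[0, 0, 0], [0, 0, -100], 0.3], [[0, 0, 0], [0, 0, -100], 0.3]]}}

```text
time: 4.3
tcp_pos: [0.4601, 0.1362, 0.1236]
tool_rot: [-0.0, 0.993, 0.117, -0.0]
wrist_force: [-0.2, -0.5, -2.7]
finger_gap: 0.409
grip_force: 25.1
```

```bash
python3 - <<'E'
from h import *
print(delta([.5554,-.2008,.12],np.radians(104.35)), manip.read_state()["tcp_pos"])
E
```

```text
(array([-0. ,  0. , -0.9]), array([ 14.6, 350. ,   3.6])) [0.46005007 0.13623516 0.12359607]
```

{"name": "play_rows", "arguments": {"steps": [[[0, 0, 0], [0, 20, 0], 0.3], [[0, 0, 0], [0, 60, 0], 0.3], [[0, 0, -1], [0, 100, 0], 0.3], [[0, 0, -1], [0, 140, 0], 0.3], [[0, 0, -1], [5, 180, 0], 0.3], [[0, 0, -1], [10, 220, 0], 0.3], [[0, 0, -1], [14.5, 260, 0], 0.3], [[0, 0, -1], [14.5, 295, 0], 0.3], [[0, 0, -1], [14.5, 325, 0], 0.3], [[0, 0, -1], [14.5, 345, 0], 0.3], [[0, 0, -1], [14.5, 350, 0], 0.3], [[0, 0, -1], [14.5, 350, 0], 0.3]]}}

```text
time: 5.5
tcp_pos: [0.5552, -0.2006, 0.1226]
tool_rot: [-0.001, 0.992, 0.125, -0.001]
wrist_force: [-0.4, 0.3, -2.4]
finger_gap: 0.405
grip_force: 25.1
```

```bash
python3 - <<'E'
from h import *
print(delta([.5554,-.2008,.062],np.radians(104.35)), manip.read_state()["tcp_pos"])
a=manip.capture("top")[:,:,::-1];b=manip.capture("side")[:,:,::-1]
cv2.imwrite("pics/t3.png",a);cv2.imwrite("pics/s3.png",b)
cv2.imwrite("pics/c3.png",np.hstack([cv2.resize(a[120:270,320:420],(400,600),interpolation=3),cv2.resize(b[110:230,230:310],(400,600),interpolation=3)]))
E
```

```text
(array([-0.1,  0.1,  0. ]), array([ 0.3,  0.4, 60.6])) [ 0.55516968 -0.20059938  0.12259227]
```

View pics/c3.png

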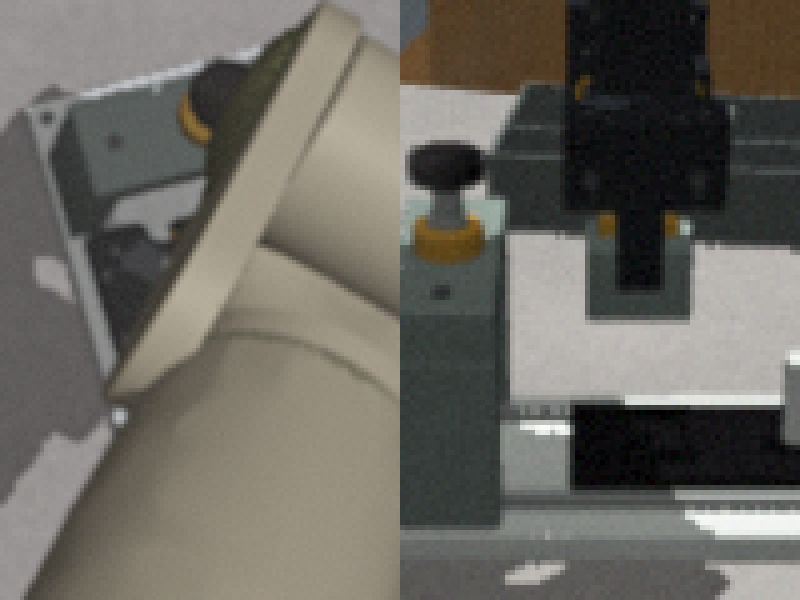

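The picture shows the block held level, centred on the finger to within about 1 mm (block bottom at side (357,174)), above the tray.

{"name": "play_rows", "arguments": {"steps": [[[0, 0, 0], [0, 0, 15], 0.3], [[0, 0, 0], [0.5, 0.5, 35], 0.3], [[0, 0, 0], [0.5, 0.5, 50], 0.3], [[0, 0, 0], [0.5, 0.5, 60], 0.3], [[0, 0, 0], [0.5, 0.5, 64], 0.3], [[0, 0, 0], [0.5, 0.5, 67], 0.3], [[0, 0, 0], [0.5, 0.5, 69], 0.3], [[0, 0, 0], [0.5, 0.5, 69], 0.3]]}}

```text
time: 6.4
tcp_pos: [0.5564, -0.2012, 0.0552]
tool_rot: [0.0, 0.992, 0.126, 0.0]
wrist_force: [-0.9, 0.5, -1.8]
finger_gap: 0.407
grip_force: 25.1
```

{"name": "play_rows", "arguments": {"steps": [[[0, 0, 0], [0, 0, 1], 0.3], [[0, 0, 0], [0, 0, 2], 0.3], [[0, 0, 0], [0, 0, 2], 0.3]]}}

```text
time: 6.7
tcp_pos: [0.5563, -0.2012, 0.0529]
tool_rot: [0.0, 0.992, 0.125, 0.0]
wrist_force: [0.0, 0.2, -1.7]
finger_gap: 0.407
grip_force: 25.1
```

{"name": "play_rows", "arguments": {"steps": [[[0, 0, 0], [0, 0, 1], 0.3], [[0, 0, 0], [0, 0, 2], 0.3], [[0, 0, 0], [0, 0, 3], 0.3], [[0, 0, 0], [0, 0, 3], 0.3]]}}

```text
time: 7.1
tcp_pos: [0.5562, -0.2011, 0.0497]
tool_rot: [-0.0, 0.992, 0.125, -0.0]
wrist_force: [0.6, 0.1, -1.1]
finger_gap: 0.407
grip_force: 25.1
```

{"name": "play_rows", "arguments": {"steps": [[[0, 0, 0], [0, 0, 0.5], 0.3], [[0, 0, 0], [0, 0, 1], 0.3], [[0, 0, 0], [0, 0, 1.5], 0.3], [[0, 0, 0], [0, 0, 1.5], 0.3]]}}

```text
time: 7.5
tcp_pos: [0.5563, -0.2012, 0.0489]
tool_rot: [0.0, 0.992, 0.125, 0.0]
wrist_force: [-2.3, 1.3, 4.1]
finger_gap: 0.406
grip_force: 25.1
```

It's on the floor at the expected height. I'll release, retreat and look.

{"name": "play_rows", "arguments": {"steps": [[[0, 0, 0], [0, 0, 0], 0.7], [[0, 0, 0], [0, 0, 0], 0.7], [[0, 0, 0], [0, 0, 0], 0.7], [[0, 0, 0], [0, 0, 0], 0.7], [[0, 0, 0], [0, 0, 0], 0.7], [[0, 0, 0], [0, 0, -15], 0.7], [[0, 0, 0], [0, 0, -40], 0.7], [[0, 0, 0], [0, 0, -70], 0.7], [[0, 0, 0], [0, 0, -70], 0.7], [[0, 0, 0], [0, 0, -70], 0.7]]}}

```text
time: 8.5
tcp_pos: [0.5565, -0.2013, 0.1195]
tool_rot: [0.001, 0.992, 0.126, 0.001]
wrist_force: [0.3, -0.3, -1.0]
finger_gap: 0.701
grip_force: 0.0
```

```bash
python3 - <<'E'
from h import *
print(delta([.4735,-.2218,.056],np.radians(104.35)), manip.read_state()["tcp_pos"],manip.read_state()["finger_gap"])
b=manip.capture("side")[:,:,::-1]
cv2.imwrite("pics/s4.png",b)
cv2.imwrite("pics/c4.png",cv2.resize(b[130:230,215:325],None,fx=6,fy=6,interpolation=3))
E
```

```text
(array([ 0.1, -0.1,  0.1]), array([-85.6,  -0.9,  63.4])) [ 0.55648283 -0.2012738   0.11945642] 0.7014293812889162
```

View pics/c4.png

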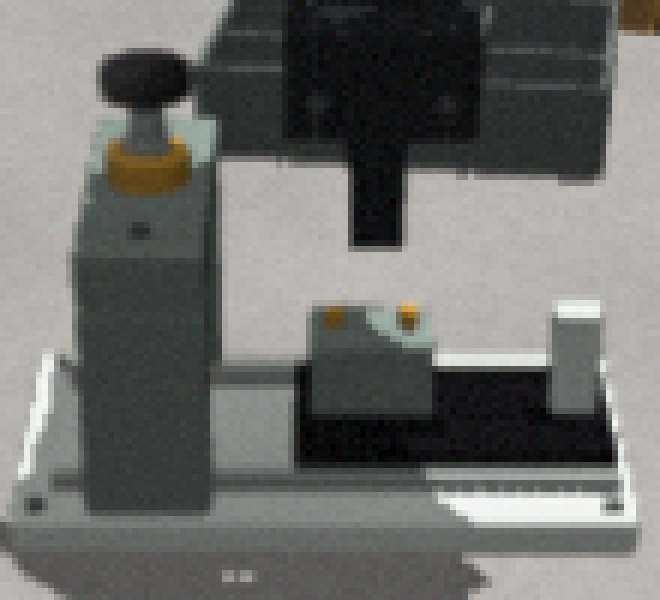

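The block sits low and level in the pocket, at side (277,190). Now the post.

{"name": "play_rows", "arguments": {"steps": [[[0, 0, 0], [-20, 0, 0], 0.7], [[0, 0, 0], [-55, 0, 0], 0.7], [[0, 0, 0], [-85.5, -1, 0], 0.7], [[0, 0, 0], [-85.5, -1, 20], 0.7], [[0, 0, 0], [-85.5, -1, 40], 0.7], [[0, 0, 0], [-85.5, -1, 58], 0.7], [[0, 0, 0], [-85.5, -1, 68], 0.7], [[0, 0, 0], [-85.5, -1, 68], 0.1], [[0, 0, 0], [-85.5, -1, 68], 0.1], [[0, 0, 0], [-85.5, -1, 68], 0.1], [[0, 0, 0], [-85.5, -1, 68], 0.1], [[0, 0, 0], [-85.5, -1, 68], 0.1]], "force": 12}}

```text
time: 9.75
tcp_pos: [0.4734, -0.2216, 0.0508]
tool_rot: [0.0, 0.992, 0.126, 0.0]
wrist_force: [0.2, -0.1, -0.3]
finger_gap: 0.269
grip_force: 0.0
```

{"name": "play_rows", "arguments": {"steps": [[[0, 0, 0], [0, 0, 0], 0.1], [[0, 0, 0], [0, 0, 0], 0.1], [[0, 0, 0], [0, 0, 0], 0.1], [[0, 0, 0], [0, 0, 0], 0.1], [[0, 0, 0], [0, 0, 0], 0.1]]}}

```text
time: 10.25
tcp_pos: [0.4733, -0.2216, 0.0506]
tool_rot: [0.0, 0.992, 0.125, 0.0]
wrist_force: [-0.1, 0.8, 3.5]
finger_gap: 0.159
grip_force: 12.0
```

{"name": "play_rows", "arguments": {"steps": [[[0, 0, 0], [3, 0, 0], 0.1], [[0, 0, 0], [9, 0, 0], 0.1], [[0, 0, 0], [17, 0, 0], 0.1], [[0, 0, 0], [25, 0, 0], 0.1], [[0, 0, 0], [33, 0, 0], 0.1], [[0, 0, 0], [41, 0, 0], 0.1], [[0, 0, 0], [49, 0, 0], 0.1], [[0, 0, 0], [57, 0, 0], 0.1], [[0, 0, 0], [65, 0, 0], 0.1], [[0, 0, 0], [73, 0, 0], 0.1], [[0, 0, 0], [79, 0, 0], 0.1], [[0, 0, 0], [82, 0, 0], 0.1]]}}

```text
time: 11.45
tcp_pos: [0.5534, -0.2012, 0.0506]
tool_rot: [0.0, 0.992, 0.126, 0.0]
wrist_force: [-2.3, -2.5, 5.7]
finger_gap: 0.158
grip_force: 12.0
```

{"name": "play_rows", "arguments": {"steps": [[[0, 0, 0], [1, 0, 0], 0.1], [[0, 0, 0], [3, 0, 0], 0.1], [[0, 0, 0], [5, 0, 0], 0.1], [[0, 0, 0], [5, 0, 0], 0.1]]}}

```text
time: 11.85
tcp_pos: [0.558, -0.2, 0.0506]
tool_rot: [0.0, 0.992, 0.125, 0.0]
wrist_force: [0.1, -3.0, 4.0]
finger_gap: 0.157
grip_force: 12.0
```

{"name": "play_rows", "arguments": {"steps": [[[0, 0, 0], [1, 0, 0], 0.1], [[0, 0, 0], [2, 0, 0], 0.1], [[0, 0, 0], [2.5, 0, 0], 0.1], [[0, 0, 0], [2.5, 0, 0], 0.1]]}}

```text
time: 12.25
tcp_pos: [0.5588, -0.1998, 0.0505]
tool_rot: [0.0, 0.992, 0.126, -0.001]
wrist_force: [-9.5, -5.2, 9.6]
finger_gap: 0.157
grip_force: 12.0
```

{"name": "play_rows", "arguments": {"steps": [[[0, 0, 0], [0.5, 0, 0], 0.1], [[0, 0, 0], [1, 0, 0], 0.1], [[0, 0, 0], [1, 0, 0], 0.1]]}}

```text
time: 12.55
tcp_pos: [0.559, -0.1997, 0.0505]
tool_rot: [-0.0, 0.992, 0.126, -0.002]
wrist_force: [-14.6, -6.1, 11.0]
finger_gap: 0.161
grip_force: 12.0
```

{"name": "play_rows", "arguments": {"steps": [[[0, 0, 0], [0, 0, 0], 0.6], [[0, 0, 0], [0, 0, 0], 0.6], [[0, 0, 0], [0, 0, 0], 0.6], [[0, 0, 0], [0, 0, 0], 0.6], [[0, 0, 0], [0, 0, -20], 0.6], [[0, 0, 0], [-5, 0, -45], 0.3], [[0, 0, 0], [-30, 0, -50], 0], [[0, 0, 0], [-40, 0, -50], 0], [[0, 0, 0], [-40, 0, -50], 0], [[0, 0, 0], [-40, 0, -50], 0], [[0, 0, 0], [-40, 0, -50], 0]]}}

```text
time: 13.65
tcp_pos: [0.5226, -0.2087, 0.0998]
tool_rot: [-0.0, 0.992, 0.126, -0.0]
wrist_force: [-0.1, -0.6, -0.5]
finger_gap: 0.075
grip_force: 0.0
```

```bash
python3 - <<'E'
from h import *
s=manip.read_state();print(s["tcp_pos"],s["finger_gap"],s["wrist_force"])
b=manip.capture("side")[:,:,::-1]
cv2.imwrite("pics/s5.png",b)
cv2.imwrite("pics/c5.png",cv2.resize(b[130:230,215:325],None,fx=6,fy=6,interpolation=3))
print(delta([.5341,-.2062,.058],np.radians(104.35)))
E
```

```text
[ 0.52256851 -0.20868411  0.09984888] 0.07530758443895459 [-0.14958516 -0.58177148 -0.51464069]
(array([-0. ,  0. ,  0.1]), array([11.8,  0.5, 41.9]))
```

View pics/c5.png

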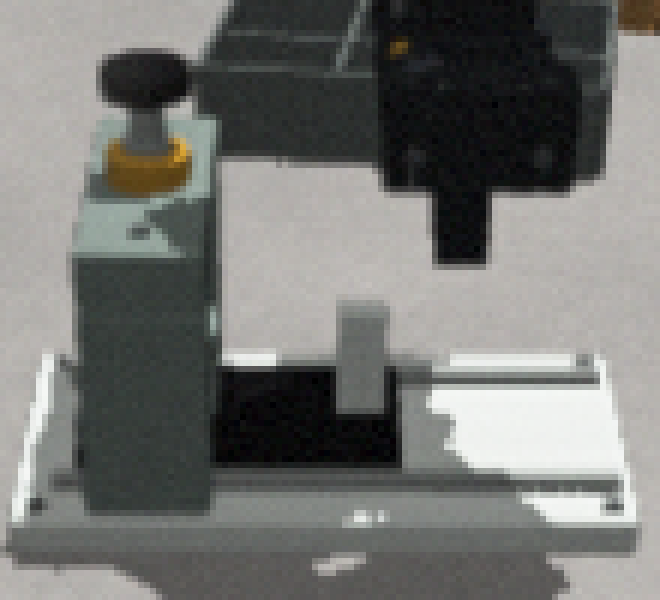

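The post has moved in, with its edge at about side (280,190). I'll confirm the end stop by pushing the post from behind with shut fingers.

{"name": "play_rows", "arguments": {"steps": [[[0, 0, 0], [5, 0.5, 0], 0], [[0, 0, 0], [5, 0.5, 15], 0], [[0, 0, 0], [5, 0.5, 30], 0], [[0, 0, 0], [5, 0.5, 40], 0], [[0, 0, 0], [5, 0.5, 44], 0], [[0, 0, 0], [9, 0.5, 44], 0], [[0, 0, 0], [13, 0.5, 44], 0], [[0, 0, 0], [16, 0.5, 44], 0], [[0, 0, 0], [18, 0.5, 44], 0], [[0, 0, 0], [18, 0.5, 44], 0]]}}

```text
time: 14.7
tcp_pos: [0.5401, -0.2049, 0.0566]
tool_rot: [0.0, 0.992, 0.126, 0.0]
wrist_force: [-0.5, -0.6, -0.0]
finger_gap: 0.008
grip_force: 0.0
```

{"name": "play_rows", "arguments": {"steps": [[[0, 0, 0], [1, 0, 0], 0], [[0, 0, 0], [2, 0, 0], 0], [[0, 0, 0], [2, 0, 0], 0]]}}

```text
time: 15.0
tcp_pos: [0.5416, -0.2045, 0.0564]
tool_rot: [-0.0, 0.992, 0.125, -0.0]
wrist_force: [-0.9, 0.1, 0.8]
finger_gap: 0.007
grip_force: 0.6
```

{"name": "play_rows", "arguments": {"steps": [[[0, 0, 0], [1, 0, 0], 0], [[0, 0, 0], [2, 0, 0], 0], [[0, 0, 0], [2, 0, 0], 0]]}}

```text
time: 15.3
tcp_pos: [0.5417, -0.2044, 0.0564]
tool_rot: [-0.0, 0.992, 0.126, -0.003]
wrist_force: [-13.8, -2.1, 7.6]
finger_gap: 0.006
grip_force: 7.1
```

{"name": "play_rows", "arguments": {"steps": [[[0, 0, 0], [1, 0, 0], 0], [[0, 0, 0], [1.5, 0, 0], 0], [[0, 0, 0], [1.5, 0, 0], 0]]}}

```text
time: 15.6
tcp_pos: [0.5417, -0.2044, 0.0564]
tool_rot: [-0.001, 0.992, 0.126, -0.004]
wrist_force: [-22.3, -5.3, 12.3]
finger_gap: 0.003
grip_force: 11.8
```

The stop is rigid at 22 N and the TCP is where expected, so the tray is home. I'll back off and go above the cap.

{"name": "play_rows", "arguments": {"steps": [[[0, 0, 0], [-5, 0, 0], 0], [[0, 0, 0], [-12, 0, 0], 0], [[0, 0, 0], [-12, 0, -30], 0], [[0, 0, 0], [-12, 0, -70], 0], [[0, 0, 0], [-12, 0, -110], 0], [[0, 0, 0], [-12, 0, -150], 0], [[0, 0, 0], [10, 0, -160], 0], [[0, 0, 0], [40, 0, -160], 0], [[0, 0, 0], [70, 0, -160], 0], [[0, 0, 0], [95, 0, -160], 0], [[0, 0, 0], [103, 0, -160], 0], [[0, 0, 0], [103, 0, -160], 0]]}}

```text
time: 16.8
tcp_pos: [0.6449, -0.1777, 0.2158]
tool_rot: [-0.0, 0.992, 0.126, -0.0]
wrist_force: [0.4, -0.3, -0.4]
finger_gap: 0.004
grip_force: 0.0
```

{"name": "play_rows", "arguments": {"steps": [[[0, 0, 0], [0, 0, 0], 0], [[0, 0, 0], [0, 0, 0], 0], [[0, 0, 0], [0, 0, 0], 0]]}}

```text
time: 17.1
tcp_pos: [0.6442, -0.1783, 0.2168]
tool_rot: [0.0, 0.992, 0.125, 0.0]
wrist_force: [-0.4, 0.9, 0.3]
finger_gap: 0.007
grip_force: 0.0
```

```bash
python3 - <<'E'
from h import *
s=manip.read_state();print(s["tcp_pos"],s["wrist_force"])
print(delta([.642,-.1786,.195],np.radians(104.35)))
# tray travel from side pics: post left/right edges
for n in("s4","s5"):
    g=cv2.cvtColor(cv2.imread(f"pics/{n}.png"),cv2.COLOR_BGR2GRAY);print(g[193,264:320].tolist())
E
```

```text
[ 0.6442211  -0.17834611  0.2168285 ] [-0.39202954  0.94418474  0.25424449]
(array([ 0., -0.,  0.]), array([-2.2, -0.3, 21.8]))
[29, 9, 25, 58, 58, 60, 58, 59, 60, 61, 61, 62, 60, 64, 64, 60, 61, 62, 64, 62, 63, 62, 58, 29, 19, 19, 17, 20, 23, 19, 18, 15, 15, 21, 18, 17, 15, 15, 22, 20, 10, 20, 53, 99, 106, 104, 100, 101, 106, 101, 83, 140, 190, 180, 179, 179]
[8, 12, 10, 0, 9, 7, 25, 91, 110, 104, 105, 98, 103, 103, 102, 43, 20, 54, 76, 76, 76, 72, 77, 84, 85, 85, 87, 85, 86, 87, 86, 84, 87, 84, 87, 84, 86, 87, 86, 84, 87, 88, 83, 87, 90, 89, 83, 89, 86, 88, 118, 241, 207, 179, 179, 183]
```

{"name": "play_rows", "arguments": {"steps": [[[0, 0, 0], [-2, 0, 8], 0], [[0, 0, 0], [-2, 0, 16], 0], [[0, 0, 0], [-2, 0, 22], 0], [[0, 0, 0], [-2, 0, 26], 0], [[0, 0, 0], [-2, 0, 30], 0], [[0, 0, 0], [-2, 0, 33], 0], [[0, 0, 0], [-2, 0, 35], 0], [[0, 0, 0], [-2, 0, 35], 0], [[0, 0, 0], [-2, 0, 35], 0]]}}

```text
time: 18.0
tcp_pos: [0.6429, -0.1784, 0.1816]
tool_rot: [0.0, 0.992, 0.126, 0.0]
wrist_force: [-0.6, -0.9, 0.3]
finger_gap: 0.006
grip_force: 0.0
```

{"name": "play_rows", "arguments": {"steps": [[[0, 0, 0], [0, 0, 0.5], 0], [[0, 0, 0], [0, 0, 1], 0], [[0, 0, 0], [0, 0, 1], 0]]}}

```text
time: 18.3
tcp_pos: [0.6428, -0.1784, 0.1804]
tool_rot: [-0.0, 0.992, 0.125, -0.0]
wrist_force: [0.7, -0.4, -0.6]
finger_gap: 0.007
grip_force: 0.0
```

{"name": "play_rows", "arguments": {"steps": [[[0, 0, 0], [0, 0, 0.5], 0], [[0, 0, 0], [0, 0, 1], 0], [[0, 0, 0], [0, 0, 1], 0]]}}

```text
time: 18.6
tcp_pos: [0.6428, -0.1784, 0.1793]
tool_rot: [-0.0, 0.992, 0.125, -0.0]
wrist_force: [-0.1, -0.1, -1.0]
finger_gap: 0.0
grip_force: 0.0
```

{"name": "play_rows", "arguments": {"steps": [[[0, 0, 0], [0, 0, 0.5], 0], [[0, 0, 0], [0, 0, 1], 0], [[0, 0, 0], [0, 0, 1], 0]]}}

```text
time: 18.9
tcp_pos: [0.6428, -0.1784, 0.1783]
tool_rot: [-0.0, 0.992, 0.125, 0.0]
wrist_force: [-0.4, -0.7, -0.1]
finger_gap: 0.007
grip_force: 0.1
```

{"name": "play_rows", "arguments": {"steps": [[[0, 0, 0], [0, 0, 0.5], 0], [[0, 0, 0], [0, 0, 1], 0], [[0, 0, 0], [0, 0, 1.5], 0], [[0, 0, 0], [0, 0, 1.5], 0]]}}

```text
time: 19.3
tcp_pos: [0.6428, -0.1784, 0.1769]
tool_rot: [-0.0, 0.992, 0.125, -0.0]
wrist_force: [-0.4, 0.9, 0.3]
finger_gap: 0.008
grip_force: 0.3
```

{"name": "play_rows", "arguments": {"steps": [[[0, 0, 0], [0, 0, 0.5], 0], [[0, 0, 0], [0, 0, 1], 0], [[0, 0, 0], [0, 0, 1.5], 0], [[0, 0, 0], [0, 0, 1.5], 0]]}}

```text
time: 19.7
tcp_pos: [0.6428, -0.1784, 0.1754]
tool_rot: [-0.0, 0.992, 0.125, -0.0]
wrist_force: [0.8, -0.8, 1.3]
finger_gap: 0.005
grip_force: 0.4
```

{"name": "play_rows", "arguments": {"steps": [[[0, 0, 0], [0, 0, 0.5], 0], [[0, 0, 0], [0, 0, 1], 0], [[0, 0, 0], [0, 0, 1], 0], [[0, 0, 0], [0, 0, 1], 0]]}}

```text
time: 20.1
tcp_pos: [0.6428, -0.1784, 0.1744]
tool_rot: [-0.0, 0.992, 0.125, 0.0]
wrist_force: [0.6, 0.2, 0.3]
finger_gap: 0.007
grip_force: 0.5
```

{"name": "play_rows", "arguments": {"steps": [[[0, 0, 0], [0, 0, 0.5], 0], [[0, 0, 0], [0, 0, 1], 0], [[0, 0, 0], [0, 0, 1], 0], [[0, 0, 0], [0, 0, 1], 0]]}}

```text
time: 20.5
tcp_pos: [0.6429, -0.1784, 0.1734]
tool_rot: [-0.0, 0.992, 0.126, 0.0]
wrist_force: [0.2, 0.7, 1.5]
finger_gap: 0.003
grip_force: 0.6
```

{"name": "play_rows", "arguments": {"steps": [[[0, 0, 0], [0, 0, 0.5], 0], [[0, 0, 0], [0, 0, 1], 0], [[0, 0, 0], [0, 0, 1], 0], [[0, 0, 0], [0, 0, 1], 0]]}}

```text
time: 20.9
tcp_pos: [0.6429, -0.1785, 0.1725]
tool_rot: [0.0, 0.992, 0.125, 0.0]
wrist_force: [0.3, 0.2, 0.8]
finger_gap: 0.006
grip_force: 0.7
```

{"name": "play_rows", "arguments": {"steps": [[[0, 0, 0], [0, 0, 0.5], 0], [[0, 0, 0], [0, 0, 1], 0], [[0, 0, 0], [0, 0, 1], 0], [[0, 0, 0], [0, 0, 1], 0]]}}

```text
time: 21.3
tcp_pos: [0.6429, -0.1784, 0.1714]
tool_rot: [-0.0, 0.992, 0.125, 0.0]
wrist_force: [-1.4, 0.3, 1.6]
finger_gap: 0.003
grip_force: 0.8
```

{"name": "play_rows", "arguments": {"steps": [[[0, 0, 0], [0, 0, 0.5], 0], [[0, 0, 0], [0, 0, 1], 0], [[0, 0, 0], [0, 0, 1], 0], [[0, 0, 0], [0, 0, 1], 0]]}}

```text
time: 21.7
tcp_pos: [0.6429, -0.1784, 0.1704]
tool_rot: [0.0, 0.992, 0.125, 0.0]
wrist_force: [0.0, 0.6, 2.7]
finger_gap: 0.005
grip_force: 1.1
```

{"name": "play_rows", "arguments": {"steps": [[[0, 0, 0], [0, 0, 0.5], 0], [[0, 0, 0], [0, 0, 0.5], 0], [[0, 0, 0], [0, 0, 0.5], 0]]}}

```text
time: 22.0
tcp_pos: [0.6429, -0.1784, 0.1704]
tool_rot: [0.0, 0.992, 0.126, 0.0]
wrist_force: [-0.6, -0.0, 5.5]
finger_gap: 0.006
grip_force: 2.7
```

{"name": "play_rows", "arguments": {"steps": [[[0, 0, 0], [0, 0, 0.5], 0], [[0, 0, 0], [0, 0, 0.5], 0], [[0, 0, 0], [0, 0, 0.5], 0]]}}

```text
time: 22.3
tcp_pos: [0.643, -0.1785, 0.1703]
tool_rot: [0.0, 0.992, 0.126, 0.0]
wrist_force: [-1.9, 1.1, 7.2]
finger_gap: 0.01
grip_force: 3.7
```

First stop felt at z ≈ 0.1704. I'll continue in small steps.

{"name": "play_rows", "arguments": {"steps": [[[0, 0, 0], [0, 0, 0.5], 0], [[0, 0, 0], [0, 0, 0.5], 0], [[0, 0, 0], [0, 0, 0.5], 0]]}}

```text
time: 22.6
tcp_pos: [0.6431, -0.1785, 0.17]
tool_rot: [0.0, 0.992, 0.125, 0.001]
wrist_force: [-2.1, 1.0, 9.2]
finger_gap: 0.003
grip_force: 4.4
```

{"name": "play_rows", "arguments": {"steps": [[[0, 0, 0], [0, 0, 0.5], 0], [[0, 0, 0], [0, 0, 1], 0], [[0, 0, 0], [0, 0, 1], 0]]}}

```text
time: 22.9
tcp_pos: [0.6431, -0.1785, 0.1692]
tool_rot: [0.0, 0.992, 0.126, 0.001]
wrist_force: [-2.5, 0.9, 11.3]
finger_gap: 0.003
grip_force: 5.1
```

{"name": "play_rows", "arguments": {"steps": [[[0, 0, 0], [0, 0, 0.5], 0], [[0, 0, 0], [0, 0, 1], 0], [[0, 0, 0], [0, 0, 1], 0]]}}

```text
time: 23.2
tcp_pos: [0.6432, -0.1785, 0.1685]
tool_rot: [0.001, 0.992, 0.126, 0.001]
wrist_force: [-2.7, 1.2, 12.3]
finger_gap: 0.004
grip_force: 5.8
```

{"name": "play_rows", "arguments": {"steps": [[[0, 0, 0], [0, 0, 0.5], 0], [[0, 0, 0], [0, 0, 1], 0], [[0, 0, 0], [0, 0, 1], 0]]}}

```text
time: 23.5
tcp_pos: [0.6432, -0.1785, 0.1678]
tool_rot: [0.001, 0.992, 0.126, 0.001]
wrist_force: [-3.2, 2.3, 12.9]
finger_gap: 0.008
grip_force: 6.5
```

{"name": "play_rows", "arguments": {"steps": [[[0, 0, 0], [0, 0, 0.5], 0], [[0, 0, 0], [0, 0, 1], 0], [[0, 0, 0], [0, 0, 1], 0]]}}

```text
time: 23.8
tcp_pos: [0.6432, -0.1785, 0.1671]
tool_rot: [0.001, 0.992, 0.126, 0.001]
wrist_force: [-3.3, 2.0, 14.1]
finger_gap: 0.005
grip_force: 7.1
```

{"name": "play_rows", "arguments": {"steps": [[[0, 0, 0], [0, 0, 0.5], 0], [[0, 0, 0], [0, 0, 0.5], 0], [[0, 0, 0], [0, 0, 0.5], 0]]}}

```text
time: 24.1
tcp_pos: [0.6432, -0.1786, 0.1667]
tool_rot: [0.001, 0.992, 0.126, 0.001]
wrist_force: [-3.2, 1.8, 14.7]
finger_gap: 0.002
grip_force: 7.4
```

{"name": "play_rows", "arguments": {"steps": [[[0, 0, 0], [0, 0, 0.5], 0], [[0, 0, 0], [0, 0, 0.5], 0], [[0, 0, 0], [0, 0, 0.5], 0]]}}

```text
time: 24.4
tcp_pos: [0.6433, -0.1786, 0.1664]
tool_rot: [0.001, 0.992, 0.126, 0.001]
wrist_force: [-4.7, 1.8, 16.3]
finger_gap: 0.002
grip_force: 7.8
```

{"name": "play_rows", "arguments": {"steps": [[[0, 0, 0], [0, 0, 0.4], 0], [[0, 0, 0], [0, 0, 0.4], 0], [[0, 0, 0], [0, 0, 0.4], 0]]}}

```text
time: 24.7
tcp_pos: [0.6433, -0.1786, 0.1661]
tool_rot: [0.001, 0.992, 0.126, 0.001]
wrist_force: [-3.7, 1.7, 15.6]
finger_gap: 0.008
grip_force: 8.0
```

{"name": "play_rows", "arguments": {"steps": [[[0, 0, 0], [0, 0, 0.3], 0], [[0, 0, 0], [0, 0, 0.3], 0], [[0, 0, 0], [0, 0, 0.3], 0]]}}

```text
time: 25.0
tcp_pos: [0.6433, -0.1786, 0.166]
tool_rot: [0.001, 0.992, 0.126, 0.001]
wrist_force: [-4.7, 2.0, 16.7]
finger_gap: 0.008
grip_force: 8.5
```

{"name": "play_rows", "arguments": {"steps": [[[0, 0, 0], [0, 0, 0.3], 0], [[0, 0, 0], [0, 0, 0.3], 0], [[0, 0, 0], [0, 0, 0.3], 0]]}}

```text
time: 25.3
tcp_pos: [0.6434, -0.1786, 0.1659]
tool_rot: [0.001, 0.992, 0.126, 0.002]
wrist_force: [-5.4, 2.3, 17.3]
finger_gap: 0.007
grip_force: 9.1
```

The second stop is reached: force is now rising with almost no travel. A small margin step, then hold about 1 s.

{"name": "play_rows", "arguments": {"steps": [[[0, 0, 0], [0, 0, 0.2], 0], [[0, 0, 0], [0, 0, 0.2], 0], [[0, 0, 0], [0, 0, 0.2], 0], [[0, 0, 0], [0, 0, 0.2], 0], [[0, 0, 0], [0, 0, 0.2], 0], [[0, 0, 0], [0, 0, 0.2], 0], [[0, 0, 0], [0, 0, 0.2], 0], [[0, 0, 0], [0, 0, 0.2], 0], [[0, 0, 0], [0, 0, 0.2], 0], [[0, 0, 0], [0, 0, 0.2], 0]]}}

```text
time: 26.3
tcp_pos: [0.6434, -0.1786, 0.1659]
tool_rot: [0.001, 0.992, 0.126, 0.002]
wrist_force: [-5.7, 2.7, 19.2]
finger_gap: 0.008
grip_force: 9.5
```

{"name": "play_rows", "arguments": {"steps": [[[0, 0, 0], [0, 0, -2], 0], [[0, 0, 0], [0, 0, -5], 0], [[0, 0, 0], [0, 0, -9], 0], [[0, 0, 0], [0, 0, -13], 0], [[0, 0, 0], [0, 0, -18], 0], [[0, 0, 0], [0, 0, -30], 0], [[0, 0, 0], [0, 0, -60], 0], [[0, 0, 0], [-30, 0, -90], 0], [[0, 0, 0], [-70, 0, -100], 0], [[0, 0, 0], [-110, 0, -100], 0], [[0, 0, 0], [-150, 0, -100], 0], [[0, 0, 0], [-150, 0, -100], 0]]}}

```text
time: 27.5
tcp_pos: [0.4945, -0.2164, 0.2637]
tool_rot: [0.0, 0.992, 0.124, -0.0]
wrist_force: [0.4, 0.4, 1.2]
finger_gap: 0.005
grip_force: 0.0
```

```bash
python3 - <<'E'
from h import *
a=manip.capture("top")[:,:,::-1];b=manip.capture("side")[:,:,::-1]
cv2.imwrite("pics/s6.png",b);cv2.imwrite("pics/f6.png",np.hstack([cv2.resize(b[120:350,150:330],(400,511)),cv2.resize(a[120:280,170:420],(400,256)) if 0 else cv2.resize(b[130:230,215:325],(400,511))]))
E
```

```text
(no output)
```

View pics/f6.png

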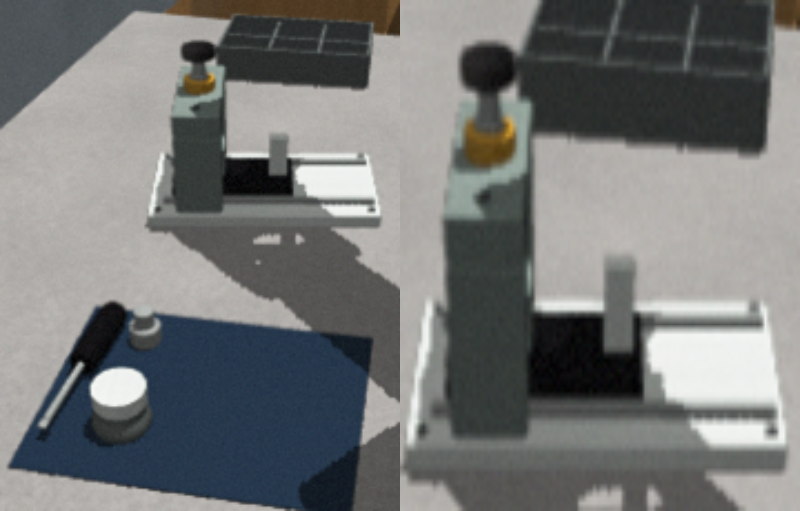

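The cap has sprung back up (side (239,143)), the tray is home, the bystanders are where they were, and the arm is clear.

```bash
python3 -c "
from cell import manip;print(manip.finish_job())"
```

```text
the job is handed in; nothing more can be done
None
```

I handed the job in at about 28 s: the block is seated in the pocket, the tray is home, and the plunger was pressed to its second stop (about 19 N at the wrist, roughly 1 s) and sprang back up; the judging result was not shown.

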